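# Set the outrigger foot of a pouring stand

## Robot

A 6-joint arm with a two-finger parallel gripper is mounted at the origin on the work surface. World frame = base frame: x ahead of the robot, y to its left, z up, the work surface at z = 0. Lengths are in m, angles in rad, forces in N, time in s.
With the tool pointing down it reaches from about 0.325 to 0.9 m from the base axis. Payload 3.5 kg.
Tool frame: the origin (TCP) lies midway between the tips of the shut fingers; the grasp point (between the pads) lies 19 mm behind it; z points along the fingers, y is the line along which they close (so a half turn about z gives the same grasp; the last joint's range is limited). The gripper opens to 85 mm and grips with 20 to 120 N. Pads are 22 mm wide; open, the fingers measure 114 mm over their backs; the gripper's body (76 mm by 85 mm) begins 54 mm behind the grasp point. The pads swing forward as they close: fully open they stand 13 mm farther back than shut.
Start: joints at [-1.386, 0.276, -0.026, 1.268, 0, 1.467], TCP at [0.177, -0.599, 0.231] pointing down, gripper open.
Joint ranges: [-3.12, 3.12], [-0.85, 1.88], [-1.08, 1.24], [-1.95, 2.15], [-1.57, 1.53], [-3.14, 3.14]. Speed limits (rad/s): [2.57, 2.57, 3.14, 3.14, 3.14, 3.14].

## Interface

Orientations are given as a unit quaternion [w, x, y, z].
In Python, from station import r gives the robot as it stands. The module is installed in compiled form; this text tells all that it offers.
- The arm moves only by the tool step_arm, never from a script. Its arguments are lists of equal length, an entry for each row: "travel": the shift along the tool's x, y, z as a fraction of full scale, a list of three; "turn": the turn, a rotation vector about the tool's x, y, z as a fraction of full scale, a list of three; "fingers": the gripper's target within -1 to 1 (fully open at 1, half-way at 0, shut at -1). In form: {"travel": [[dx, dy, dz], ...], "turn": [[rx, ry, rz], ...], "fingers": [fingers, ...]}. A call has 1 to 10 rows; each row shifts and turns the commanded pose from where the row before left it, along the tool's axes as they then stand; what a row does not reach is not made up. Full scale, the value 1, is 2 cm for a shift and 5 degrees for a turn. A row lasts 1/12 s, in which the tool goes at most 41.7 mm and 7.16 degrees, less where a joint would pass 70% of its speed; a pose out of reach is approached as far as the arm can. A call with a number of a shift or a turn outside -1 to 1 is refused whole. A call with a gripper value outside its range is refused whole. The fingers move at their own pace and stop on an object; "newtons" is the grip in N (left out, the last holds). Time passes only in rows, so rows that do not move let the fingers close. It gives the time, the measured TCP pose, the force, the opening and the grip force at its end, in the units of the state.
- r.get_obs(): the state, without advancing time (a new reading comes with each control period).
- r.get_image(name): name is "scene" or "top" or "wrist"; returns a dict with "pixels" (400x640x3 uint8, red, green, blue), "z_map" (400x640 float32, m along the optical axis (not along the pixel's ray), 0 where there is no reading), "mtx" (3x3 intrinsics, pixels), "k1" (the pictures are not rectified: a ray, as slopes to the right and down, at radius r is drawn at 1 + k1 r^2 times it, then the intrinsics apply), "origin" and "rotation" of the camera in the world. Camera axes: x right, y down, z forward; pixel columns grow to the right and rows downward; lengths in m; the calibration is good to about 2 mm. A picture is of the moment at which its call begins.
- r.hand_in(): hands the job in; it is judged then, once.
The state is a dict: "time_s": time; "joints": joint angles; "qvel": joint speeds; "joint_efforts": joint torques, N m; "tcp_pos": TCP position; "tcp_rot": TCP orientation; "contact_force": force on the tool from outside, world axes, zero at the start; "torque": the same for the moment, N m; "width": finger opening in m; "grip_force": force on a finger pad.
Only numpy, scipy, OpenCV 4.12 (cv2) and the standard library are available. Lean on these libraries where they do the work, as an engineer would, in place of code of your own. Each camera call takes 0.05 s, during which the arm holds its last target. There are 200 camera calls.

## Task

Swing the pouring stand's folded outrigger leg out until it clicks fully home in its end detent. Then turn the wing screw on the end of that leg clockwise until its foot seats firmly, back it off a quarter turn, and finish still gripping the wing screw there with the leg fully out, so that someone else can tighten the lock nut. Leave the bottles, bowls, cup and spoon where they are.

Things in the scene. Friction and masses are not known exactly. Their poses are not given: they have to be found in the camera images.
- stand: Heavy pouring stand, fixed. Origin: on the leg's hinge axis at table height; z up. Dark steel plate 12 mm thick spans its x -20..220, y -300..-30 mm, with a 50 mm wide tongue out to y = 28 under the hinge; post (172 mm high) at (195, -180); white bowl centred at (90, -180), 184 mm across, rim 175 mm above the table.
- leg_hinge (a point): Point on the leg's upright hinge axis, 34 mm above the table. A sprung plunger here makes the end detent: it resists from leg angle 1.16 to its crest at 1.34 (about 6 to 10 N at 85 mm from the hinge), then snaps the leg to its stop at 1.48 and keeps it there against about 5 N at the tip.
- leg (a joint): Angle of the outrigger leg (rad). At 0 the leg points along the stand's -x; growing values swing it level over the table, clockwise seen from above, towards the stand's +y. 1.48 is the stop: fully home in the detent. Stiff hinge (0.25 N m of friction): it stays where it is left.
- leg_mid (a point): Centre of the leg bar, 85 mm from the hinge axis, 34 mm above the table. The bar is flat aluminium, 22 mm wide, 16 mm high (26 to 42 mm above the table), 150 mm from hinge axis to wing screw axis; pinch it across its width here from above. x axis along the bar, from the screw end to the hinge; y across, z up.
- screw (a joint): Angle of the steel wing screw relative to the leg (rad), growing clockwise seen from above as its foot is screwed down. 3.0 is a hard stop: the foot is seated. It stays where it is left (0.06 N m of friction), its height does not change noticeably, and it may be regripped as often as wished. It rides on the leg.
- screw_grip (a point): Grip point of the wing screw, on its upright axis, 71 mm above the table, at the leg's end. Wing: 48 mm long (x axis), 12 mm thick (y axis, the flats to pinch), 54 to 86 mm above the table, two rounded ears. Below it a 24 mm collar (48 to 54 mm) and 21 mm lock nut on the leg's top. z up. x is parallel to the bar when joint screw is 0.
- dropper1: Dropper bottle, black, 29 mm across, 70 mm high, origin under its centre; leave alone.
- dropper2: Dropper bottle, black, 29 mm across, 70 mm high, origin under its centre; leave alone.
- dropper3: Dropper bottle, black, 29 mm across, 70 mm high, origin under its centre; leave alone.
- dropper4: Dropper bottle, black, 29 mm across, 70 mm high, origin under its centre; leave alone.
- cup: Clear measuring cup, 72 mm across, 95 mm high, origin under its centre; leave alone.
- red_bowl: Red mixing bowl, 156 mm across, 65 mm high, origin under its centre; leave alone.
- white_bowl: Small white bowl, 136 mm across, 60 mm high, origin under its centre; leave alone.
- spoon: Steel spoon, 170 mm long along its x, lying flat; leave alone.

How it is judged:
On the way, in this order (a step that is already met when the one before it is completed fails the run):
1. the leg is swung out and seated in its end detent (value of joint leg above 1.43 rad), for 0.2 s.
2. with the leg out, the wing screw is turned clockwise until it seats (value of joint screw above 2.94 rad and value of joint leg above 1.42 rad), for 0.2 s.
At the end, for the whole second after the job is handed in: The leg is still home in its detent (above 1.42), the wing screw stands a quarter turn (1.57 rad, within 0.25) back from its seat, still, and the fingers grip it with more than 3 N (value of joint leg above 1.42 rad and value of joint screw between 1.18 and 1.68 rad and contact force between the fingers and screw above 3 N and velocity of joint screw between -0.1 and 0.1 rad/s and distance of stand from where it was at the start of the episode below 0.01 m); the arm keeps its last pose, push and grip.
It fails at once if a bystander was pushed more than 40 mm or tipped (distance of any of dropper1, dropper2, dropper3, dropper4, cup, red_bowl, white_bowl, spoon from where it was at the start of the episode above 0.04 m or angle between any of dropper1, dropper2, dropper3, dropper4, cup, red_bowl, white_bowl, spoon's own z axis and vertical above 0.6 rad).
It also fails if it takes over 72 s, if anything falls off the work surface, if the arm or the gripper's body presses on something with over 40 N, if the wrist force passes 120 N, or if a joint passes its speed limit or range.

## Working session

There is one attempt and no reset: what is moved stays moved. The work goes in short steps, Python scripts to look and compute and a tool call to move; the robot and the scene stay as the last step left them, time stands still between calls to the robot, and variables do not carry over. Pictures are saved under pics/ and viewed, at most 10 in all, crops included, and the job is handed in when it is done.

Besides the shell and the picture viewer there is one more tool, called after ">>>" by a JSON object that holds its "fn" and its "kwargs". step_arm: Moves the arm, as the interface text tells. Its arguments: {"type":"object","properties":{"travel":{"type":"array","items":{"type":"array","items":{"type":"number","minimum":-1,"maximum":1}}},"turn":{"type":"array","items":{"type":"array","items":{"type":"number","minimum":-1,"maximum":1}}},"fingers":{"type":"array","items":{"type":"number"}},"newtons":{"type":"number"}},"required":["travel","turn","fingers"]}

```bash
mkdir -p pics; cat > h.py <<'E'
import numpy as np, cv2
from station import r
def save(n,f):
    im=r.get_image(n); cv2.imwrite('pics/'+f,im['pixels'][:,:,::-1]); np.savez('pics/'+f+'.npz',**im); return im
def cloud(im):
    K=np.array(im['mtx']);v,u=np.mgrid[0:400,0:640]
    d=cv2.undistortPoints(np.stack([u,v],-1).reshape(-1,1,2).astype(np.float64),K,np.array([float(im['k1']),0,0,0])).reshape(400,640,2)
    z=im['z_map'][...,None]; P=np.concatenate([d*z,z],-1)
    return P@np.array(im['rotation']).T+np.array(im['origin'])
E
python3 - <<'E'
from h import *
a=save('top','top1.png');b=save('scene','scene1.png')
print(a['origin'],b['origin']);o=r.get_obs();print(o['tcp_pos'],o['tcp_rot'],o['width'])
E
```

```text
[ 0.42871541 -0.00551513  1.42921548] [0.89017086 0.69621834 0.68972338]
[ 0.17726995 -0.59859529  0.23024945] [-1.03006065e-03  9.89664390e-01  1.43399206e-01 -4.22526140e-05] 0.08552601036993088
```

View pics/top1.png

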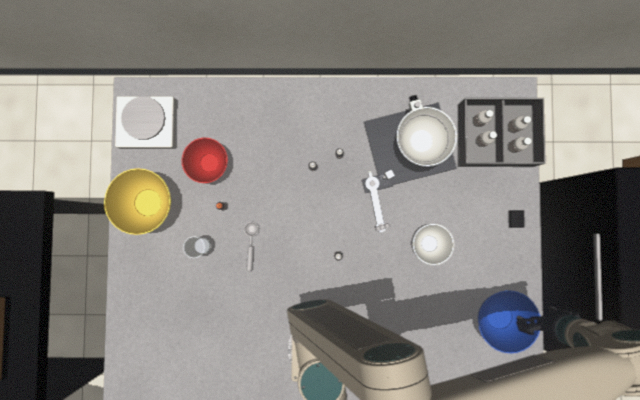

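View pics/scene1.png

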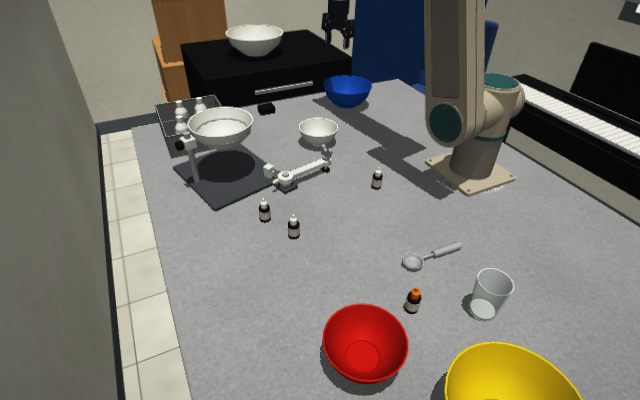

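The top view shows the hinge at about (372,184), the leg running down to the wing screw at (380,228), and droppers at (313,166), (339,153) and (338,256). I'll locate these from the depth data next.

```bash
python3 - <<'E'
from h import *
def ld(f): return dict(np.load('pics/'+f+'.npz'))
for f in ['top1.png','scene1.png']:
    im=ld(f);C=cloud(im)
    if f[0]=='t':
        h=C[184,372];s=C[228,380];print('hinge',h,'screw',s)
        for n,p in dict(d1=(313,166),d2=(339,153),d3=(338,256),wb=(433,244)).items(): print(n,C[p[1],p[0]])
        big=cv2.resize(im['pixels'][130:270,290:470],None,fx=4,fy=4,interpolation=cv2.INTER_CUBIC); cv2.imwrite('pics/tc.png',big[:,:,::-1])
        ref=h
    P=C.reshape(-1,3);near=np.hypot(*(P[:,:2]-ref[:2]).T)<.22
    L=P[near&(P[:,2]>.036)&(P[:,2]<.047)&(P[:,0]<ref[0]-.03)];m=L.mean(0)
    line=cv2.fitLine(L[:,:2].astype(np.float32),cv2.DIST_HUBER,0,.01,.01).ravel()
    print('bar',len(L),m,line)
    W=P[near&(P[:,2]>.057)&(P[:,2]<.1)&(P[:,0]<ref[0]-.08)]
    print('wing',len(W),W.mean(0),W.min(0),W.max(0),cv2.fitLine(W[:,:2].astype(np.float32),cv2.DIST_HUBER,0,.01,.01).ravel())
    B=P[(np.hypot(*(P[:,:2]-ref[:2]-np.array([.14,-.15])).T)<.16)&(P[:,2]>.168)&(P[:,2]<.18)]
    print('rim',len(B),cv2.minEnclosingCircle(B[:,:2].astype(np.float32)))
E
```

```text
Traceback (most recent call last):
  File "h.py", line 9, in cloud
    return P@np.array(im['rotation']).T+np.array(im['origin'])
           ~^~~~~~~~~~~~~~~~~~~~~~~~~~~
ValueError: matmul: Input operand 1 has a mismatch in its core dimension 0, with gufunc signature (n?,k),(k,m?)->(n?,m?) (size 4 is different from 3)
```

Rotation is a quaternion.

```bash
sed -i "s/^from station.*/&\nfrom scipy.spatial.transform import Rotation as R\nrot=lambda q:R.from_quat(np.array(q)[[1,2,3,0]])/; s/np.array(im\['rotation'\]).T/rot(im['rotation']).as_matrix().T/" h.py
python3 - <<'E'
from h import *
def ld(f): return dict(np.load('pics/'+f+'.npz'))
for f in ['top1.png','scene1.png']:
    im=ld(f);C=cloud(im)
    if f[0]=='t':
        h=C[184,372];s=C[228,380];print('hinge',h,'screw',s)
        for n,p in dict(d1=(313,166),d2=(339,153),d3=(338,256),wb=(433,244)).items(): print(n,C[p[1],p[0]])
        big=cv2.resize(im['pixels'][130:270,290:470],None,fx=4,fy=4,interpolation=cv2.INTER_CUBIC); cv2.imwrite('pics/tc.png',big[:,:,::-1])
        ref=h
    P=C.reshape(-1,3);near=np.hypot(*(P[:,:2]-ref[:2]).T)<.22
    L=P[near&(P[:,2]>.036)&(P[:,2]<.047)&(P[:,0]<ref[0]-.03)];m=L.mean(0)
    line=cv2.fitLine(L[:,:2].astype(np.float32),cv2.DIST_HUBER,0,.01,.01).ravel()
    print('bar',len(L),m,line)
    W=P[near&(P[:,2]>.057)&(P[:,2]<.1)&(P[:,0]<ref[0]-.08)]
    print('wing',len(W),W.mean(0),W.min(0),W.max(0),cv2.fitLine(W[:,:2].astype(np.float32),cv2.DIST_HUBER,0,.01,.01).ravel())
    B=P[(np.hypot(*(P[:,:2]-ref[:2]-np.array([.14,-.15])).T)<.16)&(P[:,2]>.168)&(P[:,2]<.18)]
    print('rim',len(B),cv2.minEnclosingCircle(B[:,:2].astype(np.float32)))
E
```

```text
hinge [ 0.56365928 -0.16768526  0.04846585] screw [ 0.4162856  -0.18992862  0.07914602]
d1 [0.62293222 0.03112725 0.05605736]
d2 [ 0.66655782 -0.05600378  0.05991971]
d3 [ 0.32329808 -0.05334019  0.06633575]
wb [ 0.36215326 -0.37942235  0.01287151]
bar 213 [ 0.47793953 -0.18423679  0.04187015] [ 0.9820494   0.1886238   0.47793952 -0.18423678]
wing 74 [ 0.41958777 -0.21730837  0.07668204] [ 0.39362471 -0.33428112  0.05726959] [ 0.43276141 -0.17322069  0.09052297] [ 0.02729835  0.99962735  0.41933843 -0.21160701]
rim 413 ((0.7108137607574463, -0.31474873423576355), 0.10231220722198486)
bar 231 [ 0.47269309 -0.18738268  0.04287879] [ 0.98267484  0.18533799  0.4721299  -0.18235186]
wing 117 [ 0.42168251 -0.21074712  0.07192843] [ 0.39184963 -0.33659209  0.05725974] [ 0.43326689 -0.17424293  0.08801429] [ 0.00534647  0.9999857   0.42318815 -0.20859367]
rim 442 ((0.7114506959915161, -0.317721426486969), 0.10228094458580017)
```

View pics/tc.png

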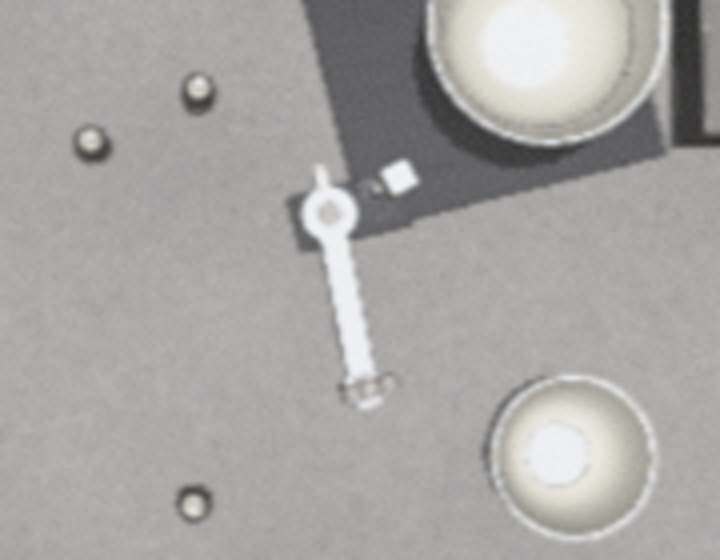

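```bash
cat >> h.py <<'E'
def yaw(o): x=rot(o['tcp_rot']).as_matrix()[:,0]; return np.degrees(np.arctan2(x[1],x[0]))
def down(y): return R.from_euler('z',y,degrees=True)*R.from_euler('x',180,degrees=True)
def show(poses,q):
    """print rows that lead from (pos,rot) through poses; rows are rounded"""
    import json
    p,Q=np.array(q[0]),q[1];T=[];U=[]
    for pt,Qt in poses:
        t=np.round(np.clip(Q.inv().apply(pt-p)/.02,-1,1),2);w=np.round(np.clip((Q.inv()*Qt).as_rotvec(degrees=True)/5,-1,1),2)
        p=p+Q.apply(t*.02);Q=Q*R.from_rotvec(w*5,degrees=True);T.append((t+0.).tolist());U.append((w+0.).tolist())
    for i in range(0,len(T),10): print(json.dumps({'travel':T[i:i+10],'turn':U[i:i+10]}))
    print('end',p,len(T))
def go(pt,y1,n):
    """straight move to pt with yaw y1 (degrees, signed unwrapped delta y1-y0)"""
    o=r.get_obs();p0=np.array(o['tcp_pos']);y0=yaw(o);print('now',p0.round(4),round(y0,1),'w',round(o['width'],4),'j6',round(o['joints'][5],2))
    show([(p0+(np.array(pt)-p0)*k/n,down(y0+(y1-y0)*k/n)) for k in range(1,n+1)],(p0,rot(o['tcp_rot'])))
E
python3 - <<'E'
from h import *
go([.48,-.184,.17],190.8,36)
E
```

```text
now [ 0.1773 -0.5986  0.2302] 16.5 w 0.0855 j6 1.47
{"travel": [[0.57, -0.43, 0.08], [0.6, -0.39, 0.09], [0.63, -0.33, 0.08], [0.66, -0.27, 0.09], [0.67, -0.23, 0.08], [0.7, -0.16, 0.08], [0.7, -0.1, 0.09], [0.72, -0.04, 0.08], [0.71, 0.01, 0.09], [0.71, 0.08, 0.08]], "turn": [[-0.02, 0.0, -0.97], [0.0, 0.0, -0.97], [0.0, 0.0, -0.97], [0.0, 0.0, -0.96], [0.0, 0.0, -0.97], [0.0, 0.0, -0.97], [0.0, 0.0, -0.97], [0.0, 0.0, -0.97], [0.0, 0.0, -0.97], [0.0, 0.0, -0.96]]}
{"travel": [[0.7, 0.14, 0.08], [0.68, 0.19, 0.09], [0.67, 0.25, 0.08], [0.64, 0.31, 0.09], [0.62, 0.36, 0.08], [0.58, 0.41, 0.08], [0.54, 0.46, 0.09], [0.51, 0.51, 0.08], [0.46, 0.54, 0.09], [0.41, 0.58, 0.08]], "turn": [[0.0, 0.0, -0.97], [0.0, 0.0, -0.97], [0.0, 0.0, -0.97], [0.0, 0.0, -0.97], [0.0, 0.0, -0.97], [0.0, 0.0, -0.96], [0.0, 0.0, -0.97], [0.0, 0.0, -0.97], [0.0, 0.0, -0.97], [0.0, 0.0, -0.97]]}
{"travel": [[0.36, 0.62, 0.08], [0.31, 0.64, 0.09], [0.26, 0.67, 0.08], [0.19, 0.68, 0.09], [0.14, 0.7, 0.08], [0.08, 0.71, 0.08], [0.02, 0.71, 0.09], [-0.04, 0.71, 0.08], [-0.11, 0.71, 0.09], [-0.16, 0.69, 0.08]], "turn": [[0.0, 0.0, -0.97], [0.0, 0.0, -0.96], [0.0, 0.0, -0.97], [0.0, 0.0, -0.97], [0.0, 0.0, -0.97], [0.0, 0.0, -0.97], [0.0, 0.0, -0.97], [0.0, 0.0, -0.97], [0.0, 0.0, -0.96], [0.0, 0.0, -0.97]]}
{"travel": [[-0.22, 0.68, 0.08], [-0.27, 0.66, 0.09], [-0.33, 0.63, 0.08], [-0.38, 0.6, 0.09], [-0.44, 0.57, 0.08], [-0.47, 0.53, 0.08]], "turn": [[0.0, 0.0, -0.97], [0.0, 0.0, -0.97], [0.0, 0.0, -0.97], [0.0, 0.0, -0.97], [0.0, 0.0, -0.96], [0.0, 0.0, -0.97]]}
end [ 0.47992828 -0.18402724  0.17007598] 36
```

>>> {"fn": "step_arm", "kwargs": {"travel": [[0.57, -0.43, 0.08], [0.6, -0.39, 0.08], [0.63, -0.33, 0.08], [0.66, -0.27, 0.08], [0.67, -0.23, 0.08], [0.7, -0.16, 0.08], [0.7, -0.1, 0.08], [0.72, -0.04, 0.08], [0.71, 0.01, 0.08], [0.71, 0.08, 0.08]], "turn": [[0, 0, -0.97], [0, 0, -0.97], [0, 0, -0.97], [0, 0, -0.97], [0, 0, -0.97], [0, 0, -0.97], [0, 0, -0.97], [0, 0, -0.97], [0, 0, -0.97], [0, 0, -0.97]], "fingers": [0.4, 0.4, 0.4, 0.4, 0.4, 0.4, 0.4, 0.4, 0.4, 0.4], "newtons": 40}}

```text
time_s: 0.93
tcp_pos: [0.2616, -0.483, 0.2147]
tcp_rot: [-0.001, 0.842, 0.539, 0.0]
contact_force: [-0.1, 0.3, -0.3]
width: 0.0598
grip_force: 0.0
```

>>> {"fn": "step_arm", "kwargs": {"travel": [[0.7, 0.14, 0.08], [0.68, 0.19, 0.08], [0.67, 0.25, 0.08], [0.64, 0.31, 0.08], [0.62, 0.36, 0.08], [0.58, 0.41, 0.08], [0.54, 0.46, 0.08], [0.51, 0.51, 0.08], [0.46, 0.54, 0.08], [0.41, 0.58, 0.08]], "turn": [[0, 0, -0.97], [0, 0, -0.97], [0, 0, -0.97], [0, 0, -0.97], [0, 0, -0.97], [0, 0, -0.97], [0, 0, -0.97], [0, 0, -0.97], [0, 0, -0.97], [0, 0, -0.97]], "fingers": [0.4, 0.4, 0.4, 0.4, 0.4, 0.4, 0.4, 0.4, 0.4, 0.4]}}

```text
time_s: 1.77
tcp_pos: [0.3453, -0.3678, 0.1987]
tcp_rot: [-0.0, 0.547, 0.837, 0.0]
contact_force: [0.3, 0.7, 0.2]
width: 0.0599
grip_force: 0.0
```

>>> {"fn": "step_arm", "kwargs": {"travel": [[0.36, 0.62, 0.08], [0.31, 0.64, 0.08], [0.26, 0.67, 0.08], [0.19, 0.68, 0.08], [0.14, 0.7, 0.08], [0.08, 0.71, 0.08], [0.02, 0.71, 0.08], [-0.04, 0.71, 0.08], [-0.11, 0.71, 0.08], [-0.16, 0.69, 0.08]], "turn": [[0, 0, -0.97], [0, 0, -0.97], [0, 0, -0.97], [0, 0, -0.97], [0, 0, -0.97], [0, 0, -0.97], [0, 0, -0.97], [0, 0, -0.97], [0, 0, -0.97], [0, 0, -0.97]], "fingers": [0.4, 0.4, 0.4, 0.4, 0.4, 0.4, 0.4, 0.4, 0.4, 0.4]}}

```text
time_s: 2.6
tcp_pos: [0.429, -0.2525, 0.1828]
tcp_rot: [-0.0, 0.154, 0.988, 0.0]
contact_force: [-0.7, -0.2, -0.0]
width: 0.0596
grip_force: 0.0
```

>>> {"fn": "step_arm", "kwargs": {"travel": [[-0.22, 0.68, 0.08], [-0.27, 0.66, 0.08], [-0.33, 0.63, 0.08], [-0.38, 0.6, 0.08], [-0.44, 0.57, 0.08], [-0.47, 0.53, 0.08], [0, 0, 0], [0, 0, 0]], "turn": [[0, 0, -0.97], [0, 0, -0.97], [0, 0, -0.97], [0, 0, -0.97], [0, 0, -0.97], [0, 0, -0.97], [0, 0, 0], [0, 0, 0]], "fingers": [0.4, 0.4, 0.4, 0.4, 0.4, 0.4, 0.4, 0.4]}}

```text
time_s: 3.27
tcp_pos: [0.4787, -0.1835, 0.1732]
tcp_rot: [-0.001, -0.097, 0.995, 0.0]
contact_force: [-0.2, -0.6, 0.3]
width: 0.0594
grip_force: 0.0
```

```bash
python3 - <<'E'
from h import *
im=save('wrist','w1.png');C=cloud(im);P=C.reshape(-1,3)
d=np.hypot(P[:,0]-.56,P[:,1]+.17)
L=P[(P[:,2]>.036)&(P[:,2]<.047)&(d<.13)&(d>.03)&(P[:,0]<.54)]
print('bar',len(L),L.mean(0),cv2.fitLine(L[:,:2].astype(np.float32),cv2.DIST_HUBER,0,.01,.01).ravel())
W=P[(np.hypot(P[:,0]-.416,P[:,1]+.196)<.04)&(P[:,2]>.06)&(P[:,2]<.1)]
if len(W): print('wing',len(W),W.mean(0),W.min(0),W.max(0),cv2.fitLine(W[:,:2].astype(np.float32),cv2.DIST_HUBER,0,.01,.01).ravel())
go([.48,-.184,.018],190.8,8)
E
```

```text
bar 3145 [ 0.47969255 -0.18619466  0.04137531] [ 0.9819727   0.18902272  0.47969255 -0.18619466]
wing 1451 [ 0.42107229 -0.19775095  0.08084261] [ 0.40944301 -0.22137216  0.06036402] [ 0.43350677 -0.1735842   0.08711114] [ 0.28575873 -0.9583016   0.4210723  -0.19775096]
now [ 0.4786 -0.1839  0.1734] -169.0 w 0.06 j6 -0.69
{"travel": [[-0.01, 0.0, 0.97], [-0.01, 0.0, 0.97], [0.0, -0.01, 0.97], [-0.01, 0.0, 0.97], [-0.01, -0.01, 0.98], [-0.01, -0.01, 0.97], [0.0, 0.0, 0.97], [-0.01, 0.0, 0.97]], "turn": [[0.01, -0.01, -1.0], [-0.01, -0.01, -1.0], [-0.01, 0.01, -1.0], [0.0, 0.02, -1.0], [-0.02, -0.02, 1.0], [0.02, -0.03, 1.0], [0.02, 0.02, 1.0], [-0.01, 0.01, 1.0]]}
end [ 0.47996664 -0.18396225  0.01798689] 8
```

View pics/w1.png

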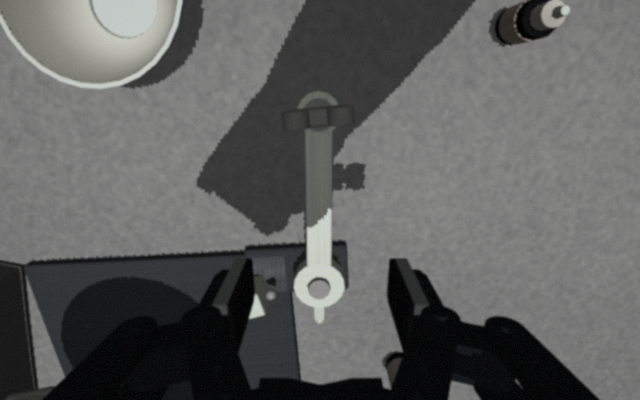

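The wrist view shows the bar vertical at column 318, the wing screw at (318,117), the hinge at (318,288), and open fingers on both sides. I'm lowering now to pinch the bar.

>>> {"fn": "step_arm", "kwargs": {"travel": [[-0.12, -0.08, 0.97], [-0.12, -0.08, 0.97], [0, 0, 0.97], [0, 0, 0.97], [0, 0, 0.97], [0, 0, 0.97], [0, 0, 0.97], [0, 0, 0.97], [0, 0, 0], [0, 0, 0]], "turn": [[0, 0, 0], [0, 0, 0], [0, 0, 0], [0, 0, 0], [0, 0, 0], [0, 0, 0], [0, 0, 0], [0, 0, 0], [0, 0, 0], [0, 0, 0]], "fingers": [0.4, 0.4, 0.4, 0.4, 0.4, 0.4, 0.4, 0.4, 0.4, 0.4]}}

```text
time_s: 4.15
tcp_pos: [0.4829, -0.1862, 0.0177]
tcp_rot: [-0.001, -0.096, 0.995, 0.001]
contact_force: [0.6, -0.5, 0.8]
width: 0.0596
grip_force: 0.0
```

>>> {"fn": "step_arm", "kwargs": {"travel": [[0, 0, 0], [0, 0, 0], [0, 0, 0], [0, 0, 0], [0, 0, 0], [0, 0, 0]], "turn": [[0, 0, 0], [0, 0, 0], [0, 0, 0], [0, 0, 0], [0, 0, 0], [0, 0, 0]], "fingers": [-0.6, -0.8, -0.8, -0.8, -0.8, -0.8]}}

```text
time_s: 4.65
tcp_pos: [0.4852, -0.186, 0.0201]
tcp_rot: [0.001, -0.097, 0.995, 0.0]
contact_force: [-1.5, 1.8, 6.0]
width: 0.0208
grip_force: 38.7
```

```bash
cat >> h.py <<'E'
H=np.array([.567,-.169])
def arc(th1,n,rad=None):
    o=r.get_obs();p=np.array(o['tcp_pos']);print('now',p.round(4),'yaw',round(yaw(o),1),'w',round(o['width'],4),'F',np.round(o['contact_force'],1),'j6',round(o['joints'][5],2))
    d=p[:2]-H;rr=rad or np.hypot(*d);t0=np.degrees(np.arctan2(d[1],d[0]))%360;print('r',rr,'th',t0,'yaw-th',yaw(o)%360-t0)
    y0=yaw(o)%360
    show([(np.r_[H+rr*np.array([np.cos(np.radians(t)),np.sin(np.radians(t))]),p[2]],down(y0+t-t0)) for t in t0+(th1-t0)*np.arange(1,n+1)/n],(p,rot(o['tcp_rot'])))
E
python3 -c "
from h import *
arc(113,20)"
```

```text
now [ 0.4852 -0.186   0.0201] yaw -168.8 w 0.0208 F [-1.5  1.8  6. ] j6 -0.69
r 0.0835885254727891 th 191.75757780228048 yaw-th -0.5683608759915444
{"travel": [[-0.01, 0.29, 0.0], [0.0, 0.28, 0.0], [-0.01, 0.29, 0.0], [-0.01, 0.29, 0.0], [0.0, 0.29, 0.0], [-0.01, 0.28, 0.0], [-0.01, 0.29, 0.0], [-0.01, 0.29, 0.0], [0.0, 0.28, 0.0], [-0.01, 0.29, 0.0]], "turn": [[0.0, 0.02, 0.79], [0.0, 0.0, 0.79], [0.0, 0.0, 0.78], [0.0, 0.0, 0.79], [0.0, 0.0, 0.79], [0.0, 0.0, 0.79], [0.0, 0.0, 0.78], [0.0, 0.0, 0.79], [0.0, 0.0, 0.79], [0.0, 0.0, 0.79]]}
{"travel": [[-0.01, 0.29, 0.0], [0.0, 0.29, 0.0], [-0.01, 0.28, 0.0], [-0.01, 0.29, 0.0], [0.0, 0.29, 0.0], [-0.01, 0.28, 0.0], [-0.01, 0.29, 0.0], [-0.01, 0.29, 0.0], [0.0, 0.29, 0.0], [-0.01, 0.28, 0.0]], "turn": [[0.0, 0.0, 0.78], [0.0, 0.0, 0.79], [0.0, 0.0, 0.79], [0.0, 0.0, 0.79], [0.0, 0.0, 0.78], [0.0, 0.0, 0.79], [0.0, 0.0, 0.79], [0.0, 0.0, 0.79], [0.0, 0.0, 0.78], [0.0, 0.0, 0.79]]}
end [ 0.53428599 -0.09207473  0.02009718] 20
```

>>> {"fn": "step_arm", "kwargs": {"travel": [[-0.01, 0.29, 0], [-0.01, 0.29, 0], [-0.01, 0.29, 0], [-0.01, 0.29, 0], [-0.01, 0.29, 0], [-0.01, 0.29, 0], [-0.01, 0.29, 0], [-0.01, 0.29, 0], [-0.01, 0.29, 0], [-0.01, 0.29, 0]], "turn": [[0, 0, 0.79], [0, 0, 0.79], [0, 0, 0.79], [0, 0, 0.79], [0, 0, 0.79], [0, 0, 0.79], [0, 0, 0.79], [0, 0, 0.79], [0, 0, 0.79], [0, 0, 0.79]], "fingers": [-0.8, -0.8, -0.8, -0.8, -0.8, -0.8, -0.8, -0.8, -0.8, -0.8]}}

```text
time_s: 5.48
tcp_pos: [0.4924, -0.1291, 0.02]
tcp_rot: [-0.0, 0.246, 0.969, 0.0]
contact_force: [-6.1, 2.1, 9.5]
width: 0.0211
grip_force: 38.5
```

```bash
python3 -c "
from h import *
arc(108,12,.085)"
```

```text
now [ 0.4924 -0.1291  0.02  ] yaw 151.5 w 0.0211 F [-6.1  2.1  9.5] j6 0.11
r 0.085 th 151.8668563856682 yaw-th -0.399644964906571
{"travel": [[0.02, 0.27, 0.0], [-0.01, 0.27, 0.0], [-0.01, 0.27, 0.0], [0.0, 0.27, 0.0], [-0.01, 0.28, 0.0], [-0.01, 0.27, 0.0], [0.0, 0.27, 0.0], [-0.01, 0.27, 0.0], [-0.01, 0.27, 0.0], [-0.01, 0.27, 0.0]], "turn": [[0.0, -0.01, 0.73], [0.0, 0.0, 0.73], [0.0, 0.0, 0.73], [0.0, 0.0, 0.73], [0.0, 0.0, 0.74], [0.0, 0.0, 0.73], [0.0, 0.0, 0.73], [0.0, 0.0, 0.73], [0.0, 0.0, 0.73], [0.0, 0.0, 0.73]]}
{"travel": [[0.0, 0.27, 0.0], [-0.01, 0.27, 0.0]], "turn": [[0.0, 0.0, 0.73], [0.0, 0.0, 0.73]]}
end [ 0.54068928 -0.08820263  0.02005769] 12
```

>>> {"fn": "step_arm", "kwargs": {"travel": [[-0.01, 0.29, 0], [-0.01, 0.29, 0], [-0.01, 0.29, 0], [-0.01, 0.29, 0], [-0.01, 0.29, 0], [-0.01, 0.29, 0], [-0.01, 0.29, 0], [-0.01, 0.29, 0], [0, 0, 0]], "turn": [[0, 0, 0.79], [0, 0, 0.79], [0, 0, 0.79], [0, 0, 0.79], [0, 0, 0.79], [0, 0, 0.79], [0, 0, 0.79], [0, 0, 0.79], [0, 0, 0]], "fingers": [-0.8, -0.8, -0.8, -0.8, -0.8, -0.8, -0.8, -0.8, -0.8]}}

```text
time_s: 6.23
tcp_pos: [0.5244, -0.0952, 0.02]
tcp_rot: [-0.001, 0.5, 0.866, 0.001]
contact_force: [-5.6, 4.1, 9.3]
width: 0.0213
grip_force: 38.6
```

```bash
python3 -c "
from h import *
arc(105,4,.085)"
```

```text
now [ 0.5244 -0.0952  0.02  ] yaw 120.0 w 0.0213 F [-5.6  4.1  9.3] j6 0.75
r 0.085 th 119.9689478505148 yaw-th -0.015540136484915479
{"travel": [[-0.02, 0.28, 0.0], [-0.01, 0.27, 0.0], [-0.01, 0.28, 0.0], [-0.01, 0.28, 0.0]], "turn": [[0.01, -0.04, 0.75], [0.0, 0.0, 0.75], [0.0, 0.0, 0.75], [0.0, 0.0, 0.74]]}
end [ 0.54502219 -0.08693664  0.02003906] 4
```

>>> {"fn": "step_arm", "kwargs": {"travel": [[-0.01, 0.29, 0], [-0.01, 0.29, 0], [-0.01, 0.22, 0], [0, 0, 0], [0, 0, 0]], "turn": [[0, 0, 0.79], [0, 0, 0.79], [0, 0, 0.6], [0, 0, 0], [0, 0, 0]], "fingers": [-0.8, -0.8, -0.8, -0.8, -0.8]}}

```text
time_s: 6.65
tcp_pos: [0.5388, -0.0885, 0.0201]
tcp_rot: [-0.002, 0.58, 0.815, 0.001]
contact_force: [-4.1, 5.3, 9.8]
width: 0.0209
grip_force: 38.8
```

```bash
python3 -c "
from h import *
arc(105,4,.085);print(r.get_obs()['torque'])"
```

```text
now [ 0.5388 -0.0885  0.0201] yaw 109.1 w 0.0209 F [-4.1  5.3  9.8] j6 0.95
r 0.085 th 109.29249130125076 yaw-th -0.1954863648066123
{"travel": [[-0.02, 0.08, 0.0], [0.0, 0.08, 0.0], [0.0, 0.08, 0.0], [0.0, 0.08, 0.0]], "turn": [[0.01, -0.05, 0.21], [0.0, 0.0, 0.22], [0.0, 0.0, 0.21], [0.0, 0.0, 0.22]]}
end [ 0.54504269 -0.08692027  0.02005259] 4
[ 1.18155092  0.75355104 -0.26972869]
```

>>> {"fn": "step_arm", "kwargs": {"travel": [[0, 0.15, 0], [0, 0, 0], [0, 0, 0]], "turn": [[0, 0, 0.4], [0, 0, 0], [0, 0, 0]], "fingers": [-0.8, -0.8, -0.8]}}

```text
time_s: 6.9
tcp_pos: [0.5388, -0.0884, 0.02]
tcp_rot: [-0.003, 0.593, 0.806, -0.002]
contact_force: [-11.5, 1.5, 15.0]
width: 0.0211
grip_force: 49.7
```

>>> {"fn": "step_arm", "kwargs": {"travel": [[0, 0.15, 0], [0, 0, 0], [0, 0, 0]], "turn": [[0, 0, 0.4], [0, 0, 0], [0, 0, 0]], "fingers": [-0.8, -0.8, -0.8]}}

```text
time_s: 7.15
tcp_pos: [0.5389, -0.0888, 0.0199]
tcp_rot: [-0.004, 0.606, 0.795, -0.005]
contact_force: [-16.4, -0.9, 20.1]
width: 0.0215
grip_force: 66.8
```

>>> {"fn": "step_arm", "kwargs": {"travel": [[0, 0.15, 0], [0, 0, 0], [0, 0, 0]], "turn": [[0, 0, 0.4], [0, 0, 0], [0, 0, 0]], "fingers": [-0.8, -0.8, -0.8]}}

```text
time_s: 7.4
tcp_pos: [0.539, -0.0888, 0.0198]
tcp_rot: [-0.005, 0.619, 0.785, -0.008]
contact_force: [-22.1, -5.4, 25.7]
width: 0.0217
grip_force: 85.6
```

```bash
python3 -c "
from h import *
arc(105,1,.085);print(r.get_obs()['torque'])"
```

```text
now [ 0.539  -0.0888  0.0198] yaw 103.5 w 0.0217 F [-22.1  -5.4  25.7] j6 1.06
r 0.085 th 109.23950536435589 yaw-th -5.719812324726405
{"travel": [[0.02, 0.31, -0.01]], "turn": [[-0.21, 0.02, 0.85]]}
end [ 0.54494635 -0.08696013  0.01993364] 1
[-1.0047555   4.40115941  2.48565874]
```

The leg stopped hard at 109.3°, and the expected stop is about 110°, so it's home. Next I release and lift.

>>> {"fn": "step_arm", "kwargs": {"travel": [[0, -0.2, 0], [0, -0.22, 0], [0, 0, 0], [0, 0, 0], [0, 0, 0], [0, 0, -0.3], [0, 0, -0.9], [0, 0, -1], [0, 0, -1], [0, 0, -1]], "turn": [[0, 0, -0.6], [0, 0, -0.6], [0, 0, 0], [0, 0, 0], [0, 0, 0], [0, 0, 0], [0, 0, 0], [0, 0, 0], [0, 0, 0], [0, 0, 0]], "fingers": [-0.8, -0.8, 0.3, 0.3, 0.3, 0.3, 0.3, 0.3, 0.3, 0.3]}}

```text
time_s: 8.23
tcp_pos: [0.5402, -0.0901, 0.1036]
tcp_rot: [0.0, 0.58, 0.814, -0.0]
contact_force: [-0.7, -0.6, 0.4]
width: 0.0555
grip_force: 0.0
```

>>> {"fn": "step_arm", "kwargs": {"travel": [[0, 0, -1], [0, 0, -1], [0, 0, -0.5], [0, 0, 0], [0, 0, 0]], "turn": [[0, 0, 0], [0, 0, 0], [0, 0, 0], [0, 0, 0], [0, 0, 0]], "fingers": [0.3, 0.3, 0.3, 0.3, 0.3]}}

```text
time_s: 8.65
tcp_pos: [0.5404, -0.0902, 0.1528]
tcp_rot: [0.001, 0.58, 0.815, 0.0]
contact_force: [0.4, 0.0, -0.2]
width: 0.0557
grip_force: 0.0
```

```bash
python3 - <<'E'
from h import *
im=save('wrist','w2.png');C=cloud(im);P=C.reshape(-1,3)
W=P[(np.hypot(P[:,0]-.517,P[:,1]+.028)<.04)&(P[:,2]>.06)&(P[:,2]<.1)]
if len(W):
    print('wing',len(W),W.mean(0),W.min(0),W.max(0),cv2.minAreaRect((W[:,:2]*1000).astype(np.float32)),cv2.fitLine(W[:,:2].astype(np.float32),cv2.DIST_HUBER,0,.01,.01).ravel())
    d=W.mean(0)[:2]-H;print('leg dir',np.degrees(np.arctan2(d[1],d[0])))
go([.517,-.028,.13],205,20)
E
```

```text
wing 1725 [ 0.51779332 -0.02734799  0.0810826 ] [ 0.49435289 -0.04249959  0.06000702] [ 0.54148896 -0.01247139  0.08710947] ((517.8246459960938, -27.71360969543457), (48.31739044189453, 12.224956512451172), 25.364482879638672) [ 0.90401036  0.4275105   0.5177933  -0.02734799]
leg dir 109.15606072100636
now [ 0.5395 -0.0899  0.1517] 109.1 w 0.0553 j6 0.95
{"travel": [[0.16, 0.0, 0.05], [0.17, 0.01, 0.06], [0.16, 0.02, 0.05], [0.16, 0.04, 0.06], [0.16, 0.05, 0.05], [0.15, 0.07, 0.06], [0.14, 0.08, 0.05], [0.14, 0.09, 0.05], [0.13, 0.1, 0.06], [0.13, 0.11, 0.05]], "turn": [[-0.01, -0.01, -0.96], [0.0, 0.0, -0.96], [0.0, 0.0, -0.96], [0.0, 0.0, -0.96], [0.0, 0.0, -0.96], [0.0, 0.0, -0.96], [0.0, 0.0, -0.95], [0.0, 0.0, -0.96], [0.0, 0.0, -0.96], [0.0, 0.0, -0.96]]}
{"travel": [[0.11, 0.12, 0.06], [0.1, 0.13, 0.05], [0.09, 0.13, 0.06], [0.08, 0.15, 0.05], [0.07, 0.15, 0.05], [0.05, 0.15, 0.06], [0.04, 0.16, 0.05], [0.03, 0.17, 0.06], [0.01, 0.16, 0.05], [0.0, 0.16, 0.05]], "turn": [[0.0, 0.0, -0.96], [0.0, 0.0, -0.96], [0.0, 0.0, -0.96], [0.0, 0.0, -0.96], [0.0, 0.0, -0.96], [0.0, 0.0, -0.96], [0.0, 0.0, -0.96], [0.0, 0.0, -0.96], [0.0, 0.0, -0.95], [0.0, 0.0, -0.96]]}
end [ 0.516995   -0.02809884  0.13009168] 20
```

View pics/w2.png

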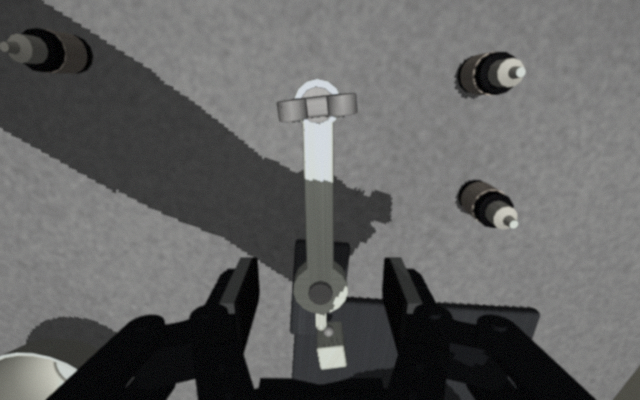

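The leg stayed home, with the bar at column 318 and the wing at (317,105). The wing is at (0.518, -0.0277) with yaw 25.3°.

>>> {"fn": "step_arm", "kwargs": {"travel": [[0.16, 0, 0.05], [0.17, 0.01, 0.05], [0.16, 0.02, 0.05], [0.16, 0.04, 0.05], [0.16, 0.05, 0.05], [0.15, 0.07, 0.05], [0.14, 0.08, 0.05], [0.14, 0.09, 0.05], [0.13, 0.1, 0.05], [0.13, 0.11, 0.05]], "turn": [[0, 0, -0.96], [0, 0, -0.96], [0, 0, -0.96], [0, 0, -0.96], [0, 0, -0.96], [0, 0, -0.96], [0, 0, -0.96], [0, 0, -0.96], [0, 0, -0.96], [0, 0, -0.96]], "fingers": [0, 0, 0, 0, 0, 0, 0, 0, 0, 0]}}

```text
time_s: 9.53
tcp_pos: [0.5271, -0.0585, 0.1403]
tcp_rot: [-0.002, 0.197, 0.98, 0.0]
contact_force: [0.1, -0.9, 0.6]
width: 0.0425
grip_force: 0.0
```

>>> {"fn": "step_arm", "kwargs": {"travel": [[0.11, 0.12, 0.05], [0.1, 0.13, 0.05], [0.09, 0.13, 0.05], [0.08, 0.15, 0.05], [0.07, 0.15, 0.05], [0.05, 0.15, 0.05], [0.04, 0.16, 0.05], [0.03, 0.17, 0.05], [0.01, 0.16, 0.05], [0, 0.16, 0.05]], "turn": [[0, 0, -0.96], [0, 0, -0.96], [0, 0, -0.96], [0, 0, -0.96], [0, 0, -0.96], [0, 0, -0.96], [0, 0, -0.96], [0, 0, -0.96], [0, 0, -0.96], [0, 0, -0.96]], "fingers": [0, 0, 0, 0, 0, 0, 0, 0, 0, 0]}}

```text
time_s: 10.37
tcp_pos: [0.5158, -0.0279, 0.1304]
tcp_rot: [-0.002, -0.219, 0.976, 0.001]
contact_force: [-0.1, 0.2, -0.7]
width: 0.0428
grip_force: 0.0
```

```bash
python3 - <<'E'
from h import *
im=r.get_image('wrist');C=cloud(im);P=C.reshape(-1,3)
W=P[(np.hypot(P[:,0]-.517,P[:,1]+.028)<.028)&(P[:,2]>.06)&(P[:,2]<.1)]
print('wing',len(W),W.mean(0),cv2.minAreaRect((W[:,:2]*1000).astype(np.float32)))
go([.518,-.0277,.058],-154.7,4)
E
```

```text
wing 1529 [ 0.51529436 -0.02868843  0.08136674] ((516.488525390625, -28.110980987548828), (46.530609130859375, 11.98772144317627), 25.312498092651367)
now [ 0.5153 -0.0273  0.1302] -154.5 w 0.0427 j6 -0.62
{"travel": [[-0.03, -0.02, 0.9], [-0.03, -0.02, 0.9], [-0.03, -0.02, 0.91], [-0.03, -0.02, 0.9]], "turn": [[0.04, -0.04, 0.01], [0.0, 0.0, 0.01], [0.0, 0.0, 0.01], [0.0, 0.0, 0.01]]}
end [ 0.51809159 -0.02775346  0.05795171] 4
```

>>> {"fn": "step_arm", "kwargs": {"travel": [[-0.03, -0.02, 0.9], [-0.03, -0.02, 0.9], [-0.02, -0.02, 0.9], [-0.02, -0.02, 0.9], [0, 0, 0], [0, 0, 0]], "turn": [[0, 0, 0], [0, 0, 0], [0, 0, 0], [0, 0, 0], [0, 0, 0], [0, 0, 0]], "fingers": [0, 0, 0, 0, 0, 0]}}

```text
time_s: 10.92
tcp_pos: [0.5177, -0.0286, 0.0586]
tcp_rot: [-0.002, -0.217, 0.976, 0.001]
contact_force: [0.5, -0.5, 0.4]
width: 0.0426
grip_force: 0.0
```

>>> {"fn": "step_arm", "kwargs": {"travel": [[0, 0, 0], [0, 0, 0], [0, 0, 0], [0, 0, 0], [0, 0, 0], [0, 0, 0]], "turn": [[0, 0, 0], [0, 0, 0], [0, 0, 0], [0, 0, 0], [0, 0, 0], [0, 0, 0]], "fingers": [-0.9, -0.9, -0.9, -0.9, -0.9, -0.9], "newtons": 40}}

```text
time_s: 11.42
tcp_pos: [0.5191, -0.0253, 0.0616]
tcp_rot: [0.001, -0.218, 0.976, 0.004]
contact_force: [-3.7, 9.8, 3.2]
width: 0.0109
grip_force: 41.4
```

>>> {"fn": "step_arm", "kwargs": {"travel": [[-0.13, 0.12, -0.12], [0, 0, 0], [0, 0, 0], [0, 0, 0], [0, 0, 0], [0, 0, 0], [0, 0, 0], [0, 0, 0], [0, 0, 0], [0, 0, 0]], "turn": [[0, 0, 0], [0, 0, 0], [0, 0, 1], [0, 0, 1], [0, 0, 1], [0, 0, 1], [0, 0, 1], [0, 0, 1], [0, 0, 1], [0, 0, 1]], "fingers": [-0.9, -0.9, -0.9, -0.9, -0.9, -0.9, -0.9, -0.9, -0.9, -0.9]}}

```text
time_s: 12.25
tcp_pos: [0.5194, -0.0271, 0.0618]
tcp_rot: [-0.002, 0.132, 0.991, -0.002]
contact_force: [-1.3, -5.3, -10.0]
width: 0.0113
grip_force: 40.8
```

```bash
cat >> h.py <<'E'
def st():
    o=r.get_obs();print(round(o['time_s'],2),np.round(o['tcp_pos'],4),'yaw',round(yaw(o),1),'w',round(o['width'],4),'F',np.round(o['contact_force'],1),'T',np.round(o['torque'],2),'g',round(o['grip_force'],1),'j6',round(o['joints'][5],2))
E
python3 -c "
from h import *
st()"
```

```text
12.25 [ 0.5194 -0.0271  0.0618] yaw 164.8 w 0.0113 F [ -1.3  -5.3 -10. ] T [-0.95  0.22  0.09] g 40.8 j6 0.09
```

>>> {"fn": "step_arm", "kwargs": {"travel": [[0, 0, 0.05], [0, 0, 0], [0, 0, 0], [0, 0, 0], [0, 0, 0], [0, 0, 0], [0, 0, 0], [0, 0, 0], [0, 0, 0], [0, 0, 0]], "turn": [[0, 0, 1], [0, 0, 1], [0, 0, 1], [0, 0, 1], [0, 0, 1], [0, 0, 1], [0, 0, 1], [0, 0, 1], [0, 0, 1], [0, 0, 0]], "fingers": [-0.9, -0.9, -0.9, -0.9, -0.9, -0.9, -0.9, -0.9, -0.9, -0.9]}}

```text
time_s: 13.08
tcp_pos: [0.5181, -0.0289, 0.0616]
tcp_rot: [-0.001, 0.502, 0.865, -0.005]
contact_force: [-7.0, -8.3, -2.4]
width: 0.0114
grip_force: 42.0
```

>>> {"fn": "step_arm", "kwargs": {"travel": [[0, 0, 0], [0, 0, 0], [0, 0, 0], [0, 0, 0]], "turn": [[0, 0, 0.6], [0, 0, 0.6], [0, 0, 0], [0, 0, 0]], "fingers": [-0.9, -0.9, -0.9, -0.9]}}

```text
time_s: 13.42
tcp_pos: [0.518, -0.029, 0.0617]
tcp_rot: [-0.0, 0.543, 0.84, -0.006]
contact_force: [-7.8, -8.5, -3.0]
width: 0.0109
grip_force: 50.9
```

```bash
python3 -c "
from h import *
st()"
```

```text
13.42 [ 0.518  -0.029   0.0617] yaw 114.2 w 0.0109 F [-7.8 -8.5 -3. ] T [-1.92  1.44  1.08] g 50.9 j6 0.97
```

Turning torque rose from 0.09 to 1.08 N·m right at the expected seat angle, so the screw is seating. I'll press a little more, hold, and check.

>>> {"fn": "step_arm", "kwargs": {"travel": [[0.0, 0, 0], [0, 0, 0], [0, 0, 0], [0, 0, 0], [0, 0, 0]], "turn": [[0, 0, 0.4], [0, 0, 0], [0, 0, 0], [0, 0, 0], [0, 0, 0]], "fingers": [-0.9, -0.9, -0.9, -0.9, -0.9]}}

```text
time_s: 13.83
tcp_pos: [0.518, -0.0289, 0.0617]
tcp_rot: [-0.0, 0.557, 0.83, -0.006]
contact_force: [-6.4, -8.4, -1.9]
width: 0.011
grip_force: 62.6
```

```bash
python3 -c "
from h import *
st()
im=r.get_image('wrist');cv2.imwrite('pics/w3.png',im['pixels'][:,:,::-1])
C=cloud(im);P=C.reshape(-1,3);D=P[:,:2]-H;rr=np.hypot(*D.T)
L=P[(P[:,2]>.034)&(P[:,2]<.047)&(rr<.135)&(rr>.03)&(P[:,1]>-.14)]
print(len(L));d=L.mean(0)[:2]-H;f=cv2.fitLine(L[:,:2].astype(np.float32),cv2.DIST_HUBER,0,.01,.01).ravel();print('leg',np.degrees(np.arctan2(d[1],d[0])),np.degrees(np.arctan2(f[1],f[0])))
"
```

```text
13.83 [ 0.518  -0.0289  0.0617] yaw 112.3 w 0.011 F [-6.4 -8.4 -1.9] T [-2.04  1.43  1.5 ] g 62.6 j6 1.01
1533
leg 107.4123520010568 -73.71163
```

View pics/w3.png

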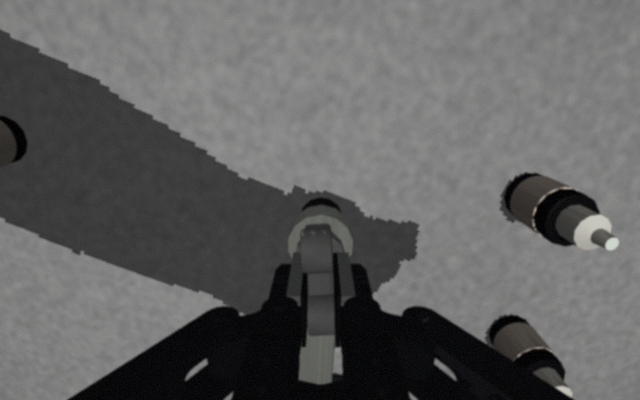

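Seated: torque is 1.5 N·m and the wing is held between the pads at (318,270). Now I back off 95° of tool turn, about 5° of which is wind-up.

>>> {"fn": "step_arm", "kwargs": {"travel": [[0, 0, 0], [0, 0, 0], [0, 0, 0], [0, 0, 0], [0, 0, 0], [0, 0, 0], [0, 0, 0], [0, 0, 0], [0, 0, 0], [0, 0, 0]], "turn": [[0, 0, -1], [0, 0, -1], [0, 0, -1], [0, 0, -1], [0, 0, -1], [0, 0, -1], [0, 0, -1], [0, 0, -1], [0, 0, -1], [0, 0, -1]], "fingers": [-0.9, -0.9, -0.9, -0.9, -0.9, -0.9, -0.9, -0.9, -0.9, -0.9]}}

```text
time_s: 14.72
tcp_pos: [0.5194, -0.0272, 0.0617]
tcp_rot: [-0.002, 0.154, 0.988, -0.002]
contact_force: [-3.8, -4.8, -4.3]
width: 0.011
grip_force: 41.6
```

>>> {"fn": "step_arm", "kwargs": {"travel": [[0, 0, 0], [0, 0, 0], [0, 0, 0], [0, 0, 0], [0, 0, 0], [0, 0, 0], [0, 0, 0], [0, 0, 0], [0, 0, 0], [0, 0, 0]], "turn": [[0, 0, -1], [0, 0, -1], [0, 0, -1], [0, 0, -1], [0, 0, -1], [0, 0, -1], [0, 0, -1], [0, 0, -1], [0, 0, -1], [0, 0, 0]], "fingers": [-0.9, -0.9, -0.9, -0.9, -0.9, -0.9, -0.9, -0.9, -0.9, -0.9]}}

```text
time_s: 15.55
tcp_pos: [0.5192, -0.025, 0.0617]
tcp_rot: [-0.002, -0.235, 0.972, 0.001]
contact_force: [-4.8, 1.5, -1.2]
width: 0.0109
grip_force: 41.9
```

```bash
python3 - <<'E'
from h import *
st()
im=save('top','top2.png');C=cloud(im);P=C.reshape(-1,3);D=P[:,:2]-H;rr=np.hypot(*D.T)
L=P[(P[:,2]>.034)&(P[:,2]<.047)&(rr<.17)&(rr>.03)&(P[:,1]>-.14)]
print(len(L));
big=cv2.resize(im['pixels'][130:270,240:440],None,fx=4,fy=4,interpolation=cv2.INTER_CUBIC); cv2.imwrite('pics/tc2.png',big[:,:,::-1])
im=save('wrist','w4.png');C=cloud(im);P=C.reshape(-1,3)
W=P[(np.hypot(P[:,0]-.518,P[:,1]+.028)<.03)&(P[:,2]>.083)&(P[:,2]<.09)]
print(len(W),cv2.minAreaRect((W[:,:2]*1000).astype(np.float32)) if len(W) else '')
E
```

```text
15.55 [ 0.5192 -0.025   0.0617] yaw -152.8 w 0.0109 F [-4.8  1.5 -1.2] T [0.41 0.99 0.09] g 41.9 j6 -0.65
117
2248 ((517.5939331054688, -27.686279296875), (39.89659118652344, 34.80435562133789), 64.77201843261719)
```

View pics/w4.png

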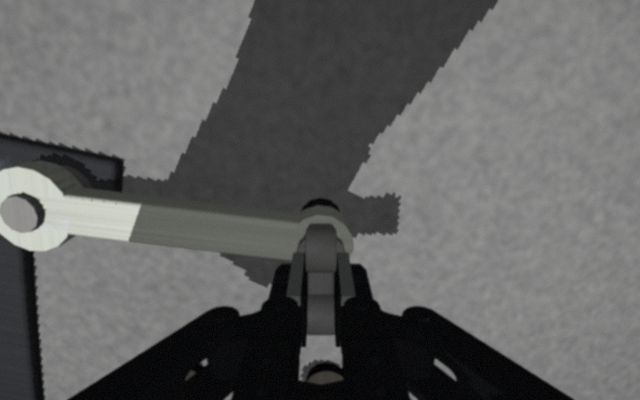

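The wing is still between the pads at (320,280), with the bar running left to the hinge at (20,213). I'll check the leg angle from this frame.

```bash
python3 - <<'E'
from h import *
C=cloud(dict(np.load('pics/w4.png.npz')))
S=C[185:270,75:280].reshape(-1,3);L=S[(S[:,2]>.039)&(S[:,2]<.045)]
f=cv2.fitLine(L[:,:2].astype(np.float32),cv2.DIST_HUBER,0,.01,.01).ravel();d=L.mean(0)[:2]-H
print(len(L),L.mean(0),np.degrees(np.arctan2(f[1],f[0])),np.degrees(np.arctan2(d[1],d[0])));
C2=cloud(dict(np.load('pics/w2.png.npz')));S=C2[125:260,295:340].reshape(-1,3);L=S[(S[:,2]>.039)&(S[:,2]<.045)]
f=cv2.fitLine(L[:,:2].astype(np.float32),cv2.DIST_HUBER,0,.01,.01).ravel();d=L.mean(0)[:2]-H
print('before',np.degrees(np.arctan2(f[1],f[0])),np.degrees(np.arctan2(d[1],d[0])));st()
E
```

```text
8286 [ 0.54149781 -0.09657116  0.04140453] -70.11812 109.39716382043827
before -70.10533 108.63080429466932
15.65 [ 0.5192 -0.025   0.0617] yaw -153.0 w 0.0112 F [-4.3  2.9 -1.8] T [0.43 0.99 0.07] g 41.9 j6 -0.64
```

```bash
python3 -c "
from station import r
print(r.hand_in())"
```

```text
the job is handed in; nothing more can be done
None
```

The job is handed in, with no verdict returned: the leg is home in its detent, and the wing screw was seated, backed off about a quarter turn (about 1.44 rad by my measurement) and is still gripped at about 42 N.

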